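# Park a core bit in the rinse bay through its sprung gate

## Task

Stand the short, wide core bit on the landing plate in front of the rinse bay's gate, then push it along the floor, through the sprung flap, until it sits snug against the end stop with the feeler plate pressed home. Push gently: feel for the stop, whose setting changes, and do not ram it. Leave the bit standing upright with the flap swung shut behind it, and do not disturb the tall bit, the wheel or the glass discs.

Things in the scene. Friction and masses are not known exactly. Their poses are not given: they have to be found in the camera images.
- bit_center (a point): Centre (half-way up) of the loose core bit to be parked: a stepped round steel piece standing upright on the bench, 44 mm tall; body 52 mm in diameter for the lower 32 mm, then a collar 38 mm in diameter and 12 mm high. About 0.3 kg (0.2 to 0.4). Take it by its body (52 mm wide) from above. z is up.
- bay: Fixed rinse bay, steel and grey paint. Origin: bench level, under the middle of the gateway; x = push direction (landing plate to gate to stop), y = left of it, z up. Floor top at z = 0.006 throughout. Channel: x 0 to 0.215, 66 mm wide between walls with tops at z = 0.045; open above, so shut fingers pointing down can travel along it through the gateway and be lifted straight out.
- landing (a point): Middle of the landing plate's top, 70 mm before the gateway (bay x = -0.070, z = 0.006). The plate runs from bay x = -0.140 to 0 and is 110 mm wide, without walls except two wings, as tall as the channel's walls, that widen from the channel's 66 mm at x = 0 to about 85 mm apart at x = -0.03.
- flap_edge (a point): Middle of the free edge of the flap, a plain aluminium plate 60 mm long, 34 mm high (bay z 0.008 to 0.042), 4 mm thick that closes the gateway. Its upright hinge is at bay x = 0, y = +0.033; shut, the free edge is at x = 0, y = -0.029. It opens only in the push direction, sweeping an arc of 62 mm radius into the channel.
- flap (a joint): Angle of the flap in rad: 0 shut, 1.5 fully open along the channel's wall. A spring shuts it: opening it at its free edge takes about 0.4 N at first, 1.1 N when wide open, several times more near the hinge, where the bit bears on it last. It leans on whatever stands in its way, bit or fingers, and swings shut once that is gone.
- feeler (a joint): Travel in m of the light sprung feeler plate on the face of the end stop: 0 out, 0.005 pressed fully home (0.15 to 0.3 N, too weak to push the bit back). The stop is a rubber-cushioned block under a steel bridge with a black knob, clamped at a different setting each time: the bit is home with its centre 94 to 134 mm beyond the gateway, clear of the flap. The rubber gives about 1 mm per 5 N.
- tall_bit_center (a point): Bystander: centre of a loose taller, slimmer core bit, 36 mm in diameter, 85 mm tall, standing upright.
- wheel_center (a point): Bystander: centre of a loose grinding wheel lying flat, 60 mm in diameter, 20 mm thick.
- glass_stack_center (a point): Bystander: centre of a stack of glass discs, one piece, about 62 mm in diameter, 40 mm tall.
Things that resemble listed ones, but are neither listed nor needed, are in the scene too. What is shaped like the part that bears bit_center but green, purple or turquoise is not meant.

How it is judged:
By the outcome, as a careful person would: the job done as asked, in the order asked, and still so for the second after the job is handed in, with the robot touching nothing.
It also fails if it takes over 58 s, if anything falls off the work surface, if the arm or the gripper's body presses on something with over 40 N, if the wrist force passes 120 N, or if a joint passes its speed limit or range.

## Robot

A 6-joint arm with a two-finger parallel gripper is mounted at the origin on the work surface. World frame = base frame: x ahead of the robot, y to its left, z up, the work surface at z = 0. Lengths are in m, angles in rad, forces in N, time in s.
With the tool pointing down it reaches from about 0.375 to 0.9 m from the base axis. Payload 3.1 kg.
Tool frame: the origin (TCP) lies at the very end of the fingers, on their centre line; the grasp point (between the pads) lies r.grip_depth behind it (r.grip_depth is the distance from the TCP to the grasp point, in m); z points along the fingers, y is the line along which they close (so a half turn about z gives the same grasp; the last joint's range is limited). The gripper opens to 85 mm and grips with 20 to 120 N. Pads are 22 mm wide; open, the fingers measure 114 mm over their backs; the gripper's body (76 mm by 85 mm) begins 54 mm behind the grasp point. The pads swing forward as they close: fully open they stand 13 mm farther back than shut.
Start: joints at [-1.379, 0.527, 1.433, -0, 1.181, -0.178], TCP at [0.226, -0.583, 0.231] pointing down, gripper open.
Joint ranges: [-3.08, 3.08], [-0.75, 2.2], [0.22, 2.44], [-1.43, 4.57], [0, 2.65], [-2.85, 2.85]. Speed limits (rad/s): [2.79, 2.79, 3.14, 3.14, 3.14, 3.14].

## Interface

Orientations are given as a unit quaternion [x, y, z, w].
In Python, from cell import r gives the robot as it stands. The module is installed in compiled form; this text tells all that it offers.
- The arm moves only by the tool send_rows, never from a script. Its argument "rows" is a list of rows, each a list of 4 numbers: the shift along the world's x, y, z scaled (see below), then the turn about the world's z scaled (see below). A call has 1 to 20 rows; each row shifts and turns the commanded pose from where the row before left it; what a row does not reach is not made up. The controller multiplies each number of a shift by 0.75 m and each number of a turn by pi rad. A row lasts 1/10 s, in which the tool goes at most 50 mm and 8.59 degrees, less where a joint would pass 70% of its speed; a pose out of reach is approached as far as the arm can. A call with a number of a shift or a turn outside -1 to 1 is refused whole. A call with a gripper value outside its range is refused whole. "jaw" is the gripper command: -1 is shut, 1 is fully open, values between are in proportion, set as the call begins (left out, the last holds). The fingers move at their own pace and stop on an object; the grip force is fixed at half the most. Time passes only in rows, so rows that do not move let the fingers close. It gives the time, the measured TCP pose, the force, the opening and the grip force at its end, in the units of the state.
- r.observe(): the state, without advancing time (a new reading comes with each control period).
- r.get_image(name): name is "side" or "top"; returns the picture (420x560x3 uint8, red, green, blue); there is no depth.
- r.calibration(name): a dict with "camera_matrix" (3x3 intrinsics, pixels), "world_to_cam" (4x4, takes a point from world to camera coordinates). Camera axes: x right, y down, z forward; pixel columns grow to the right and rows downward; lengths in m; the calibration is good to about 2 mm. A picture is of the moment at which its call begins. calibration takes no time and is no camera call.
- r.close_job(): hands the job in; it is judged then, once.
The state is a dict: "time": time; "joint_positions": joint angles; "qd": joint speeds; "tau": joint torques, N m; "position": TCP position; "orientation": TCP orientation; "wrist_force": force on the tool from outside, world axes, zero at the start; "ft_torque": the same for the moment, N m; "gripper_width": opening from 0.0 (shut) to 1.0 (fully open); "grasp_force": force on a finger pad.
Only numpy, scipy, OpenCV 4.12 (cv2) and the standard library are available. Lean on these libraries where they do the work, as an engineer would, in place of code of your own. Each camera call takes 0.05 s, during which the arm holds its last target. There are 200 camera calls.

## Working session

There is one attempt and no reset: what is moved stays moved. The work goes in short steps, Python scripts to look and compute and a tool call to move; the robot and the scene stay as the last step left them, time stands still between calls to the robot, and variables do not carry over. Pictures are saved under pics/ and viewed, at most 10 in all, crops included, and the job is handed in when it is done.

Besides the shell and the picture viewer there is one more tool, called after "Call:" by a JSON object that holds its "name" and its "arguments", one argument or row to a line. send_rows: Moves the arm, as the interface text tells. Its arguments: {"type":"object","properties":{"rows":{"type":"array","items":{"type":"array","items":{"type":"number","minimum":-1,"maximum":1}}},"jaw":{"type":"number"}},"required":["rows"]}

```bash
mkdir -p pics
python3 - <<'E'
from cell import r
import cv2,numpy as np
for n in("side","top"):
    im=r.get_image(n); cv2.imwrite(f"pics/{n}0.png",im[:,:,::-1]); c=r.calibration(n); print(n,np.round(c["camera_matrix"],1).tolist(),np.round(c["world_to_cam"],3).tolist())
print(r.observe(),r.grip_depth)
E
```

```text
side [[419.4, 0.0, 281.4], [0.0, 419.4, 209.0], [0.0, 0.0, 1.0]] [[-0.778, -0.628, 0.023, 0.479], [-0.352, 0.404, -0.844, 0.266], [0.521, -0.665, -0.535, 0.68], [0.0, 0.0, 0.0, 1.0]]
top [[388.4, 0.0, 275.1], [0.0, 388.4, 207.6], [0.0, 0.0, 1.0]] [[0.02, -1.0, -0.005, -0.006], [-0.979, -0.019, -0.203, 0.572], [0.202, 0.009, -0.979, 0.952], [0.0, 0.0, 0.0, 1.0]]
{'time': 0.1, 'joint_positions': array([-1.37954967e+00,  5.28403141e-01,  1.43378967e+00,  1.38281338e-05,
        1.18139012e+00, -1.78505650e-01]), 'qd': array([ 0.00042842, -0.0004833 , -0.00363197,  0.00116576, -0.00085217,
       -0.00026884]), 'tau': array([ 2.51437058e-07, -4.43305492e+01, -1.78586698e+01, -2.68471049e-04,
        3.90601621e-03,  1.82888363e-05]), 'position': array([ 0.22576777, -0.58210257,  0.23040814]), 'orientation': array([ 9.82959021e-01,  1.83822121e-01,  5.42123381e-08, -9.95158363e-04]), 'wrist_force': array([-0.31099171, -0.4143768 ,  0.59462282]), 'ft_torque': array([-0.01488328,  0.03552212, -0.00875884]), 'grasp_force': 0.0, 'gripper_width': 1.0021794464293505} 0.0187
```

View pics/top0.png

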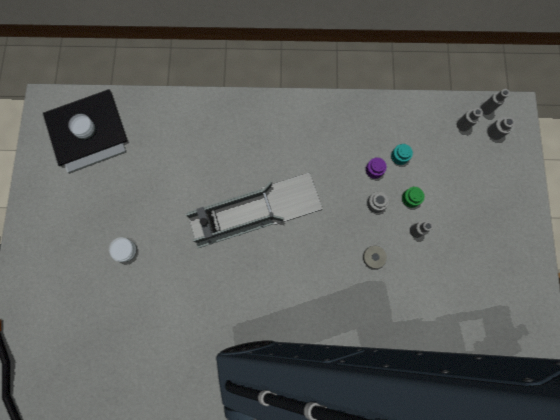

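View pics/side0.png

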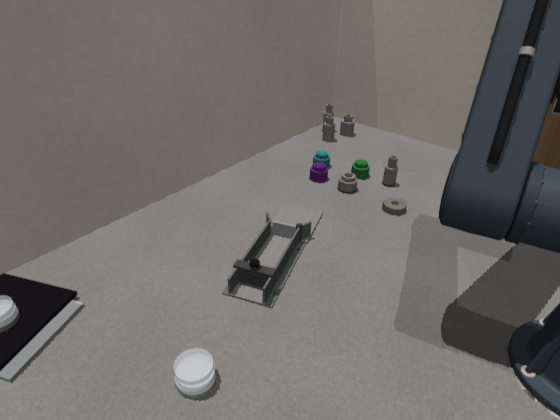

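The top view shows the grey bit at (378,202), with purple (376,168), turquoise (402,154) and green (414,197) lookalikes around it. The tall bit is at (422,229), the wheel at (374,257), and three more grey pieces are at (470-502,103-128). The glass is at (123,250), with another on a dark tray at (81,125). The bay runs from its landing plate at about (297,197) to the stop at about (203,225). The grey one at (378,202) fits best, being short, wide, stepped and uncoloured, so I'll confirm it in a crop.

```bash
cat > h.py <<'E'
from cell import r
import cv2,numpy as np
def ray(n,u,v,z):
    c=r.calibration(n);K=c["camera_matrix"];T=np.array(c["world_to_cam"]);R=T[:3,:3];o=-R.T@T[:3,3]
    d=R.T@np.linalg.inv(K)@np.array([u,v,1.]);return (o+d*(z-o[2])/d[2])
def proj(n,p):
    c=r.calibration(n);T=np.array(c["world_to_cam"]);q=c["camera_matrix"]@(T[:3,:3]@np.array(p)+T[:3,3]);return q[:2]/q[2]
E
python3 - <<'E'
from h import *
t=cv2.imread("pics/top0.png");s=cv2.imread("pics/side0.png")
f=lambda i,x,y,w,h:cv2.resize(i[y:y+h,x:x+w],(400,300),interpolation=cv2.INTER_CUBIC)
A=np.hstack([f(t,340,140,120,90),f(s,300,140,120,90)])
B=cv2.resize(t[165:252,180:330],(800,464),interpolation=cv2.INTER_CUBIC)
cv2.imwrite("pics/crop_bit.png",A);cv2.imwrite("pics/crop_bay.png",B)
E
```

```text
(no output)
```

View pics/crop_bit.png

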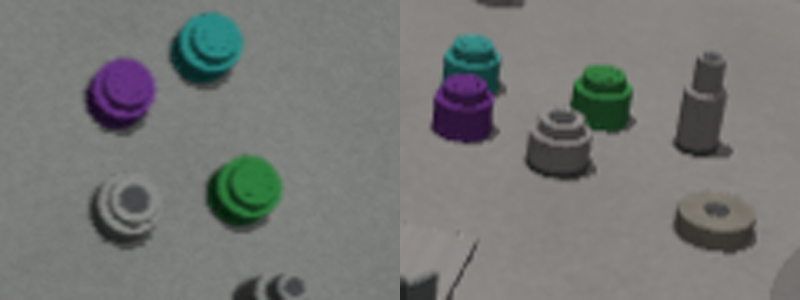

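View pics/crop_bay.png

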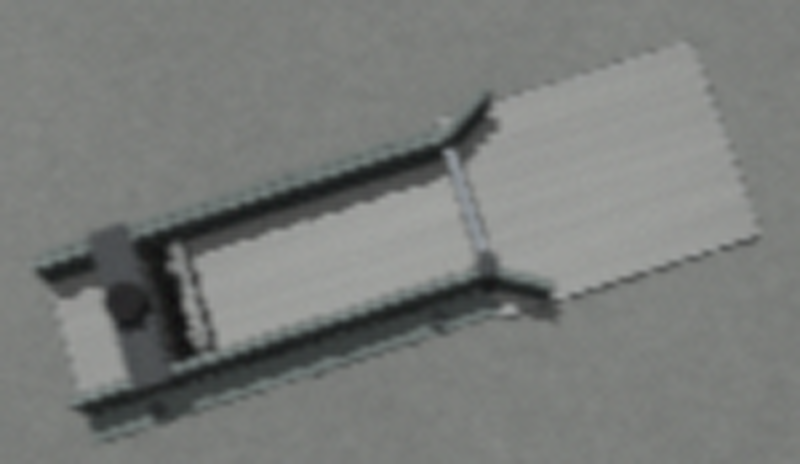

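The crop confirms the grey stepped bit: collar at about (380,201) top, (349,177) side, with the body uncoloured. In the bay crop, the landing plate's outer corners are at (690,42) and (760,236). The shut flap runs from (450,150) to the hinge at (488,260), and the white feeler face is near (195,295).

Run:
```python
from h import *
P=lambda x,y,z:ray("top",180+(x+.5)/5.333-.5,165+(y+.5)/5.333-.5,z)[:2]
a,b=P(690,42,.006),P(760,236,.006); print("plate corners",a,b,np.linalg.norm(a-b))
m=(a+b)/2
f1,f2=P(450,150,.042),P(488,258,.042);print("flap",f1,f2,np.linalg.norm(f1-f2))
w1,w2=P(443,145,.045),P(488,278,.045);print("kinks",w1,w2,np.linalg.norm(w1-w2)); g=(w1+w2)/2
e1,e2=P(42,272,.045),P(82,405,.045);print("ends",e1,e2,np.linalg.norm(e1-e2)); e=(e1+e2)/2
print("mid plate,gate,end",m,g,e,np.linalg.norm(m-g),np.linalg.norm(e-g))
for p,q in((m,g),(g,e),(m,e)): d=q-p;print("yaw",np.degrees(np.arctan2(d[1],d[0])))
d=b-a;print("yaw perp",np.degrees(np.arctan2(d[1],d[0]))+90-360*0)
k=P(195,295,.02);print("feeler",k,np.linalg.norm(k-g))
# bit: brightness masks in top & side
for n,(x,y,w,h) in(("top",(360,182,36,38)),("side",(332,166,30,32))):
    im=cv2.imread(f"pics/{n}0.png")
    c=im[y:y+h,x:x+w];gr=cv2.cvtColor(cv2.resize(c,None,fx=4,fy=4,interpolation=cv2.INTER_CUBIC),cv2.COLOR_BGR2GRAY)
    print(n,gr.min(),np.median(gr),gr.max())
    t=np.median(gr)+18; _,mk=cv2.threshold(gr,float(t),255,0)
    cs,_=cv2.findContours(mk,0,2);cc=max(cs,key=cv2.contourArea);B=cv2.boundingRect(cc);print([x+B[0]/4,y+B[1]/4,x+(B[0]+B[2])/4,y+(B[1]+B[3])/4])
# collar-top centre from crop: top crop (133,202)/3.333, hole centre
u,v=340+133/3.333,140+201/3.333; p=ray("top",u,v,.044);print("bit top",p)
u,v=300+162/3.333,140+116/3.333; p2=ray("side",u,v,.044);print("bit side",p2)
for nm,(x,y,z) in dict(purple=(128,80,.044),green=(252,180,.044),turq=(216,36,.044),tall=(292,286,.085)).items(): print(nm,ray("top",340+x/3.333,140+y/3.333,z)[:2])
```

```text
plate corners [ 0.68494061 -0.08749686] [ 0.58201594 -0.12363162] 0.10908350353798865
flap [0.6155643  0.03517343] [0.56095459 0.01496153] 0.05823007599923822
kinks [0.61732607 0.03861318] [0.55035907 0.01468273] 0.07111431169701062
ends [0.5491627  0.23458391] [0.4838167  0.21078202] 0.06954588747323423
mid plate,gate,end [ 0.63347828 -0.10556424] [0.58384257 0.02664796] [0.5164897  0.22268297] 0.14122240845365885 0.2072827397234212
yaw 110.577368920633
yaw 108.96147689589516
yaw 109.61626421792124
yaw perp -70.65486123677911
feeler [0.54338429 0.16259168] 0.14183641673652722
top 33 123.0 143
[377.75, 204.75, 378.75, 205.25]
side 27 120.0 150
[353.25, 174.75, 354.5, 176.75]
bit top [ 0.6001802  -0.27223202  0.044     ]
bit side [ 0.60142611 -0.27397189  0.044     ]
purple [ 0.7006233  -0.27166189]
green [ 0.61912447 -0.36743956]
turq [ 0.73947162 -0.34456353]
tall [ 0.52746057 -0.37823837]
```

Call:
{"name": "send_rows", "arguments": {
  "rows": [
    [0.0417,0.0343,-0.0089,0],
    [0.0417,0.0343,-0.0089,0],
    [0.0417,0.0343,-0.0089,0],
    [0.0417,0.0343,-0.0089,0],
    [0.0417,0.0343,-0.0089,0],
    [0.0417,0.0343,-0.0089,0],
    [0.0417,0.0343,-0.0089,0],
    [0.0417,0.0343,-0.0089,0],
    [0.0417,0.0343,-0.0089,0],
    [0.0417,0.0343,-0.0089,0],
    [0.0417,0.0343,-0.0089,0],
    [0.0417,0.0343,-0.0089,0],
    [0,0,0,0],
    [0,0,0,0],
    [0,0,0,0]
  ],
  "jaw": 0.8
}}

```text
time: 1.6
position: [0.6004, -0.2745, 0.1509]
orientation: [0.983, 0.184, -0.0, -0.0]
wrist_force: [-0.7, 0.0, -0.3]
gripper_width: 0.903
grasp_force: 0.0
```

Run:
```python
from h import *
t=r.get_image("top");s=r.get_image("side")
f=lambda i,x,y,w,h:cv2.resize(i[y:y+h,x:x+w,::-1],(400,400),interpolation=cv2.INTER_CUBIC)
cv2.imwrite("pics/above.png",np.hstack([f(t,320,120,140,140),f(s,280,80,140,140)]))
o=r.observe();print(o["position"],o["orientation"],o["gripper_width"],proj("side",[.601,-.273,.044]))
```

```text
[ 0.60030986 -0.27512432  0.15137337] [ 9.83114258e-01  1.82992723e-01 -1.36575251e-04  2.53861300e-05] 0.8999039756364327 [348.55392119 174.97549586]
```

View pics/above.png

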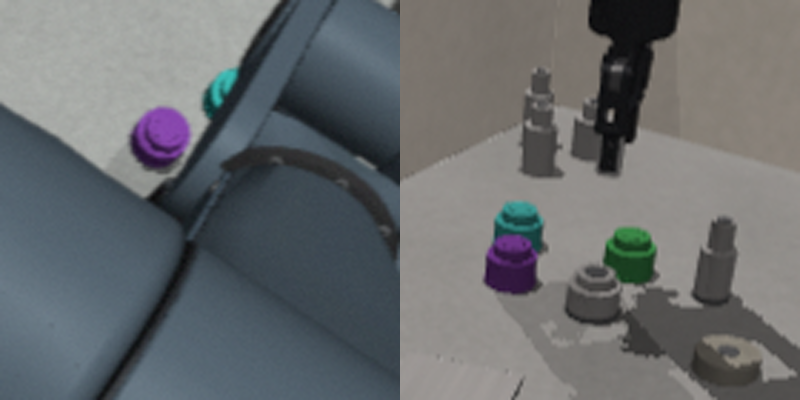

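The top view is blocked by the arm. The side view has the bit at crop (596,285) below the open fingers, clear of green and purple. Descending.

Call:
{"name": "send_rows", "arguments": {
  "rows": [
    [0.0005,0.001,-0.04,0],
    [0,0,-0.04,0],
    [0,0,-0.03,0],
    [0,0,-0.03,0],
    [0,0,-0.02,0],
    [0,0,-0.02,0],
    [0,0,-0.01,0],
    [0,0,-0.007,0],
    [0,0,0,0],
    [0,0,0,0]
  ]
}}

```text
time: 2.7
position: [0.6021, -0.2735, 0.0041]
orientation: [0.983, 0.184, 0.0, 0.0]
wrist_force: [-0.3, -0.7, 0.2]
gripper_width: 0.898
grasp_force: 0.0
```

Call:
{"name": "send_rows", "arguments": {
  "rows": [
    [0,0,0,0],
    [0,0,0,0],
    [0,0,0,0],
    [0,0,0,0],
    [0,0,0,0],
    [0,0,0,0],
    [0,0,0,0],
    [0,0,0,0],
    [0,0,0,0],
    [0,0,0,0]
  ],
  "jaw": -1
}}

```text
time: 3.7
position: [0.6024, -0.2736, 0.0047]
orientation: [0.983, 0.184, 0.001, 0.001]
wrist_force: [0.8, 1.2, 6.4]
gripper_width: 0.593
grasp_force: 63.4
```

Call:
{"name": "send_rows", "arguments": {
  "rows": [
    [0,0,0.02,0],
    [0,0,0.04,0],
    [0,0,0.04,0],
    [0,0,0.03,0],
    [0.001,0.03,0,0],
    [0.001,0.04,0,0],
    [0.001,0.05,0,0],
    [0.001,0.05,0,0],
    [0.001,0.05,0,0],
    [0.001,0.04,0,0],
    [0.001,0.03,0,0],
    [0,0.0227,0,0],
    [0,0,0,0],
    [0,0,0,0],
    [0,0,0,0]
  ]
}}

```text
time: 5.2
position: [0.6069, -0.0398, 0.1008]
orientation: [0.983, 0.183, 0.0, 0.0]
wrist_force: [0.1, -0.3, -2.5]
gripper_width: 0.588
grasp_force: 63.0
```

Run:
```python
from h import *
s=r.get_image("side");t=r.get_image("top")
f=lambda i,x,y,w,h:cv2.resize(i[y:y+h,x:x+w,::-1],(400,400),interpolation=cv2.INTER_CUBIC)
cv2.imwrite("pics/over.png",np.hstack([f(s,190,130,180,180),f(t,180,120,150,150)]))
o=r.observe();print(o["position"],o["gripper_width"],o["wrist_force"])
```

```text
[ 0.60694885 -0.04000679  0.10089677] 0.5903297815734911 [-0.03711657  0.22219999 -2.27141216]
```

View pics/over.png

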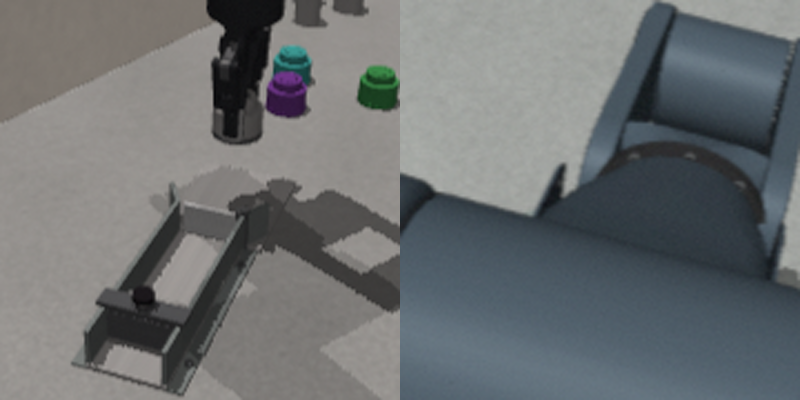

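The bit hangs upright in the fingers at crop (237,120) in the side view. The flap's top edge runs from (184,203) to (243,215). I'll cross-check the gate from this view.

Run:
```python
from h import *
P=lambda x,y,z:ray("side",190+x*.45,130+y*.45,z)[:2]
a,b=P(184,203,.042),P(243,215,.042);print(a,b,np.linalg.norm(a-b),(a+b)/2)
c,d=P(90,333,.045),P(170,352,.045);print(c,d,(c+d)/2,np.linalg.norm(c-d))
v=(c+d)/2-(a+b)/2;print(np.degrees(np.arctan2(v[1],v[0])),np.linalg.norm(v))
```

```text
[0.61445909 0.03494423] [0.55568961 0.01258187] 0.06288025196514754 [0.58507435 0.02376305]
[0.54649199 0.23915791] [0.48044633 0.21313073] [0.51346916 0.22614432] 0.07098903735604753
109.48445848600639 0.214675289294882
```

Call:
{"name": "send_rows", "arguments": {
  "rows": [
    [0.001,0,-0.03,0],
    [0,0,-0.03,0],
    [0,0,-0.025,0],
    [0,0,-0.015,0],
    [0,0,-0.01,0],
    [0,0,-0.006,0],
    [0,0,-0.003,0],
    [0,0,0,0],
    [0,0,0,0],
    [0,0,0,0]
  ]
}}

```text
time: 6.3
position: [0.608, -0.0388, 0.0123]
orientation: [0.983, 0.184, 0.001, 0.0]
wrist_force: [-0.3, -0.1, -2.7]
gripper_width: 0.59
grasp_force: 63.0
```

Call:
{"name": "send_rows", "arguments": {
  "rows": [
    [0,0,-0.001,0],
    [0,0,-0.001,0],
    [0,0,0,0],
    [0,0,0,0]
  ]
}}

```text
time: 6.7
position: [0.6078, -0.0387, 0.0107]
orientation: [0.983, 0.184, 0.0, 0.0]
wrist_force: [0.1, 0.8, 2.0]
gripper_width: 0.593
grasp_force: 63.6
```

Call:
{"name": "send_rows", "arguments": {
  "rows": [
    [0,0,0,0],
    [0,0,0,0],
    [0,0,0,0],
    [0,0,0,0],
    [0,0,0,0],
    [0,0,0.01,0],
    [0,0,0.02,0],
    [0,0,0.03,0],
    [0,0,0.033,0],
    [0,0,0.02,0],
    [0,0,0,0]
  ],
  "jaw": 0.8
}}

```text
time: 7.8
position: [0.6096, -0.0391, 0.0983]
orientation: [0.983, 0.184, 0.003, 0.001]
wrist_force: [0.3, -0.7, -0.1]
gripper_width: 0.901
grasp_force: 0.0
```

Call:
{"name": "send_rows", "arguments": {
  "rows": [
    [0.008,-0.0225,0,0],
    [0.008,-0.0225,0,0],
    [0.008,-0.0225,0,0],
    [0,0,0,0],
    [0,0,0,0],
    [0,0,0,0],
    [0,0,0,0],
    [0,0,0,0],
    [0,0,0,0],
    [0,0,0,0]
  ],
  "jaw": -1
}}

```text
time: 8.8
position: [0.6256, -0.089, 0.0951]
orientation: [0.983, 0.184, 0.0, 0.0]
wrist_force: [-0.2, -0.3, -0.3]
gripper_width: 0.0
grasp_force: 0.0
```

Run:
```python
from h import *
s=r.get_image("side")
cv2.imwrite("pics/placed.png",cv2.resize(s[130:290,200:360,::-1],(600,600),interpolation=cv2.INTER_CUBIC))
o=r.observe();print(o["position"],o["gripper_width"],o["wrist_force"])
print((proj("side",[.6078,-.0387,.050])-[200,130])*3.75)
```

```text
[ 0.62561173 -0.08909253  0.09505684] -0.0020790337693715353 [-1.01316997 -0.97403709 -0.26000134]
[355.85322131 286.63525789]
```

View pics/placed.png

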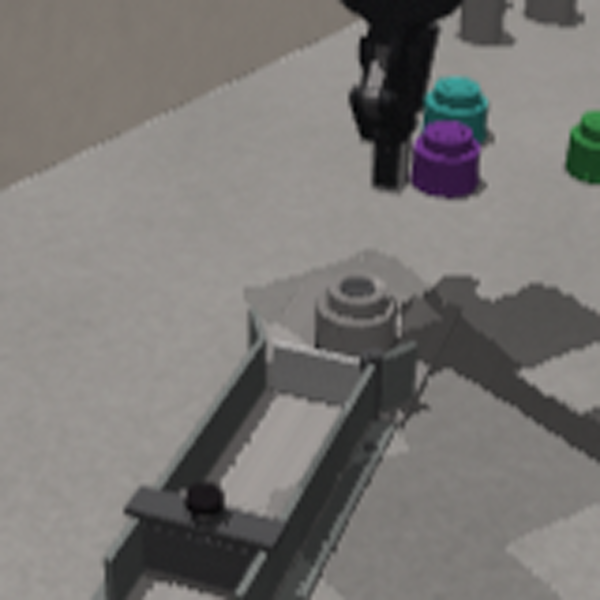

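The bit stands upright on the landing plate at crop (357,310), where expected. The shut fingers are behind it. Lowering them to begin the push.

Call:
{"name": "send_rows", "arguments": {
  "rows": [
    [0,0,-0.03,0],
    [0,0,-0.03,0],
    [0,0,-0.025,0],
    [0,0,-0.012,0],
    [0,0,-0.008,0],
    [0,0,0,0],
    [0,0,0,0],
    [0,0,0,0]
  ]
}}

```text
time: 9.65
position: [0.6263, -0.0896, 0.0172]
orientation: [0.983, 0.184, 0.001, 0.0]
wrist_force: [-0.1, 0.9, 0.7]
gripper_width: 0.001
grasp_force: 0.0
```

Call:
{"name": "send_rows", "arguments": {
  "rows": [
    [-0.0018,0.005,0,0],
    [-0.0018,0.005,0,0],
    [-0.0018,0.005,0,0],
    [-0.0018,0.005,0,0],
    [-0.0018,0.005,0,0],
    [-0.0018,0.005,0,0],
    [-0.0018,0.005,0,0],
    [-0.0018,0.005,0,0],
    [-0.0018,0.005,0,0],
    [-0.0018,0.005,0,0],
    [-0.0018,0.005,0,0],
    [-0.0018,0.005,0,0],
    [-0.0018,0.005,0,0],
    [-0.0018,0.005,0,0],
    [-0.0018,0.005,0,0]
  ]
}}

```text
time: 11.15
position: [0.6058, -0.0332, 0.0164]
orientation: [0.983, 0.184, 0.001, 0.0]
wrist_force: [2.4, -4.2, 2.2]
gripper_width: 0.001
grasp_force: 2.3
```

Call:
{"name": "send_rows", "arguments": {
  "rows": [
    [-0.0018,0.005,0,0],
    [-0.0018,0.005,0,0],
    [-0.0018,0.005,0,0],
    [-0.0018,0.005,0,0],
    [-0.0018,0.005,0,0],
    [-0.0018,0.005,0,0],
    [-0.0018,0.005,0,0],
    [-0.0018,0.005,0,0],
    [-0.0018,0.005,0,0],
    [-0.0018,0.005,0,0]
  ]
}}

```text
time: 12.15
position: [0.5941, 0.0043, 0.0166]
orientation: [0.983, 0.184, 0.002, 0.001]
wrist_force: [4.8, -3.2, 0.8]
gripper_width: -0.006
grasp_force: 2.4
```

Run:
```python
from h import *
s=r.get_image("side")
cv2.imwrite("pics/push1.png",cv2.resize(s[130:290,200:360,::-1],(600,600),interpolation=cv2.INTER_CUBIC))
o=r.observe();w=o["position"][:2]-[.5845,.0255];d=np.array([-.3355,.942]);print(w@d,w@[-.942,-.3355],o["wrist_force"],o["wrist_force"][:2]@d)
```

```text
-0.02225862180580861 -0.0014544439450454153 [ 3.91573015 -2.93917671  0.98609494] -4.082431922420641
```

View pics/push1.png

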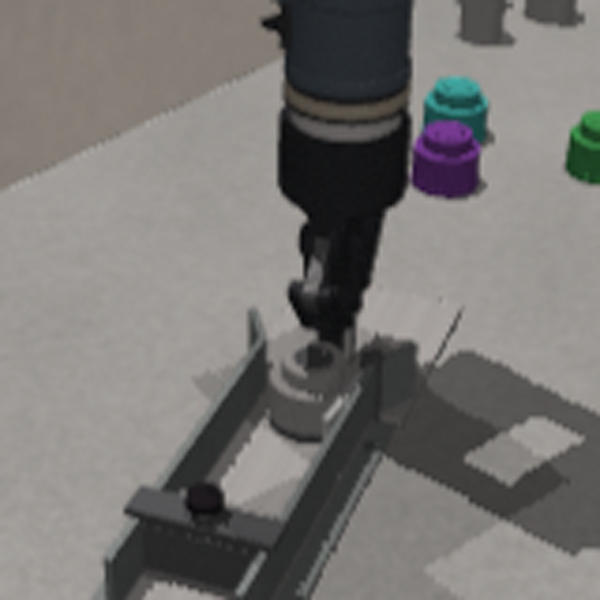

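The bit is upright inside the gateway at crop (310,385), with the flap swung open on the hinge side. Continuing, then slowing for the stop.

Call:
{"name": "send_rows", "arguments": {
  "rows": [
    [-0.0018,0.005,0,0],
    [-0.0018,0.005,0,0],
    [-0.0018,0.005,0,0],
    [-0.0018,0.005,0,0],
    [-0.0018,0.005,0,0],
    [-0.0018,0.005,0,0],
    [-0.0018,0.005,0,0],
    [-0.0018,0.005,0,0],
    [-0.0018,0.005,0,0],
    [-0.0018,0.005,0,0]
  ]
}}

```text
time: 13.2
position: [0.5806, 0.0417, 0.0166]
orientation: [0.983, 0.184, 0.002, 0.001]
wrist_force: [5.0, -3.7, 1.0]
gripper_width: -0.001
grasp_force: 2.6
```

Call:
{"name": "send_rows", "arguments": {
  "rows": [
    [-0.0018,0.005,0,0],
    [-0.0018,0.005,0,0],
    [-0.0018,0.005,0,0],
    [-0.0018,0.005,0,0],
    [-0.0018,0.005,0,0],
    [-0.0018,0.005,0,0],
    [-0.0018,0.005,0,0]
  ]
}}

```text
time: 13.9
position: [0.5688, 0.0682, 0.0162]
orientation: [0.983, 0.184, -0.0, 0.0]
wrist_force: [2.3, -4.0, 3.1]
gripper_width: 0.002
grasp_force: 2.4
```

Call:
{"name": "send_rows", "arguments": {
  "rows": [
    [-0.0009,0.0025,0,0],
    [-0.0009,0.0025,0,0],
    [-0.0009,0.0025,0,0],
    [-0.0009,0.0025,0,0],
    [-0.0009,0.0025,0,0]
  ]
}}

```text
time: 14.4
position: [0.5655, 0.0776, 0.0162]
orientation: [0.983, 0.184, 0.0, -0.0]
wrist_force: [2.0, -3.6, 3.2]
gripper_width: 0.001
grasp_force: 2.4
```

Call:
{"name": "send_rows", "arguments": {
  "rows": [
    [-0.0005,0.00125,0,0],
    [-0.0005,0.00125,0,0],
    [-0.0005,0.00125,0,0],
    [-0.0005,0.00125,0,0],
    [-0.0005,0.00125,0,0],
    [-0.0005,0.00125,0,0]
  ]
}}

```text
time: 15.0
position: [0.5632, 0.0832, 0.0162]
orientation: [0.983, 0.184, -0.0, -0.0]
wrist_force: [2.2, -3.9, 2.6]
gripper_width: -0.002
grasp_force: 2.3
```

Call:
{"name": "send_rows", "arguments": {
  "rows": [
    [-0.0005,0.00125,0,0],
    [-0.0005,0.00125,0,0],
    [-0.0005,0.00125,0,0],
    [-0.0005,0.00125,0,0],
    [-0.0005,0.00125,0,0]
  ]
}}

```text
time: 15.5
position: [0.5613, 0.0879, 0.0162]
orientation: [0.983, 0.184, -0.0, -0.0]
wrist_force: [2.3, -3.8, 2.3]
gripper_width: -0.0
grasp_force: 2.3
```

Call:
{"name": "send_rows", "arguments": {
  "rows": [
    [-0.0005,0.00125,0,0],
    [-0.0005,0.00125,0,0],
    [-0.0005,0.00125,0,0],
    [-0.0005,0.00125,0,0]
  ]
}}

```text
time: 15.9
position: [0.5598, 0.0917, 0.0162]
orientation: [0.983, 0.184, -0.0, -0.0]
wrist_force: [1.8, -3.6, 2.7]
gripper_width: 0.003
grasp_force: 2.3
```

Call:
{"name": "send_rows", "arguments": {
  "rows": [
    [-0.0005,0.00125,0,0],
    [-0.0005,0.00125,0,0],
    [-0.0005,0.00125,0,0],
    [-0.0005,0.00125,0,0]
  ]
}}

```text
time: 16.3
position: [0.5579, 0.0954, 0.0162]
orientation: [0.983, 0.184, -0.0, -0.0]
wrist_force: [1.5, -4.0, 4.2]
gripper_width: -0.002
grasp_force: 2.1
```

Call:
{"name": "send_rows", "arguments": {
  "rows": [
    [-0.0003,0.0008,0,0],
    [-0.0003,0.0008,0,0],
    [-0.0003,0.0008,0,0]
  ]
}}

```text
time: 16.6
position: [0.5575, 0.0971, 0.0162]
orientation: [0.983, 0.184, -0.0, -0.0]
wrist_force: [1.5, -3.7, 2.7]
gripper_width: 0.002
grasp_force: 2.2
```

Call:
{"name": "send_rows", "arguments": {
  "rows": [
    [-0.0003,0.0008,0,0],
    [-0.0003,0.0008,0,0],
    [-0.0003,0.0008,0,0]
  ]
}}

```text
time: 16.9
position: [0.557, 0.099, 0.0162]
orientation: [0.983, 0.184, -0.0, -0.0]
wrist_force: [1.0, -4.8, 2.5]
gripper_width: 0.002
grasp_force: 2.1
```

Call:
{"name": "send_rows", "arguments": {
  "rows": [
    [-0.0003,0.0008,0,0],
    [-0.0003,0.0008,0,0]
  ]
}}

```text
time: 17.1
position: [0.5566, 0.1002, 0.0162]
orientation: [0.983, 0.184, 0.0, -0.0]
wrist_force: [1.2, -3.5, 2.9]
gripper_width: -0.001
grasp_force: 2.1
```

Call:
{"name": "send_rows", "arguments": {
  "rows": [
    [-0.0003,0.0008,0,0],
    [-0.0003,0.0008,0,0]
  ]
}}

```text
time: 17.3
position: [0.5562, 0.1013, 0.0162]
orientation: [0.983, 0.184, 0.0, 0.0]
wrist_force: [1.6, -4.7, 3.1]
gripper_width: -0.001
grasp_force: 2.7
```

Call:
{"name": "send_rows", "arguments": {
  "rows": [
    [-0.0003,0.0008,0,0],
    [-0.0003,0.0008,0,0]
  ]
}}

```text
time: 17.5
position: [0.5561, 0.102, 0.0162]
orientation: [0.983, 0.184, 0.0, 0.0]
wrist_force: [2.6, -7.0, 3.0]
gripper_width: -0.001
grasp_force: 3.6
```

Call:
{"name": "send_rows", "arguments": {
  "rows": [
    [-0.0003,0.0008,0,0],
    [-0.0003,0.0008,0,0]
  ]
}}

```text
time: 17.7
position: [0.556, 0.1028, 0.0163]
orientation: [0.983, 0.184, 0.001, 0.001]
wrist_force: [1.9, -9.5, 1.9]
gripper_width: -0.002
grasp_force: 4.4
```

The contact force rose about 5 N at bit x of about 0.123, matching the seen stop. Backing off slowly, then lifting.

Call:
{"name": "send_rows", "arguments": {
  "rows": [
    [0,0,0,0],
    [0,0,0,0],
    [0.0001,-0.0003,0,0],
    [0.0001,-0.0003,0,0],
    [0.0001,-0.0003,0,0],
    [0.0001,-0.0003,0,0],
    [0.0001,-0.0003,0,0],
    [0.0001,-0.0003,0,0],
    [0.0001,-0.0003,0,0],
    [0.0001,-0.0003,0,0],
    [0.0003,-0.0008,0,0],
    [0.0003,-0.0008,0,0],
    [0.0005,-0.00125,0,0],
    [0.0005,-0.00125,0,0],
    [0,0,0,0]
  ]
}}

```text
time: 19.2
position: [0.5563, 0.099, 0.0159]
orientation: [0.983, 0.184, -0.001, -0.0]
wrist_force: [-0.3, 0.6, 0.2]
gripper_width: -0.004
grasp_force: 0.0
```

Call:
{"name": "send_rows", "arguments": {
  "rows": [
    [0,0,0.005,0],
    [0,0,0.01,0],
    [0,0,0.02,0],
    [0,0,0.03,0],
    [0,0,0.04,0],
    [0,0,0.05,0],
    [0.03,-0.05,0.04,0],
    [0.03,-0.05,0.04,0],
    [0.03,-0.05,0,0],
    [0,-0.06,0,0],
    [0,-0.06,0,0],
    [0,-0.06,0,0],
    [0,0,0,0],
    [0,0,0,0]
  ]
}}

```text
time: 20.6
position: [0.6217, -0.1454, 0.1901]
orientation: [0.983, 0.183, 0.0, -0.0]
wrist_force: [-0.1, 0.8, -0.1]
gripper_width: -0.002
grasp_force: 0.0
```

Run:
```python
from h import *
s=r.get_image("side");t=r.get_image("top")
f=lambda i,x,y,w:cv2.resize(i[y:y+w,x:x+w,::-1],(400,400),interpolation=cv2.INTER_CUBIC)
cv2.imwrite("pics/end.png",np.hstack([f(s,215,190,115),f(t,180,155,115)]))
o=r.observe();print(o["time"],o["position"],o["wrist_force"])
```

```text
20.7 [ 0.62160252 -0.14315405  0.18968827] [ 0.16510887  1.1461803  -0.00512964]
```

View pics/end.png

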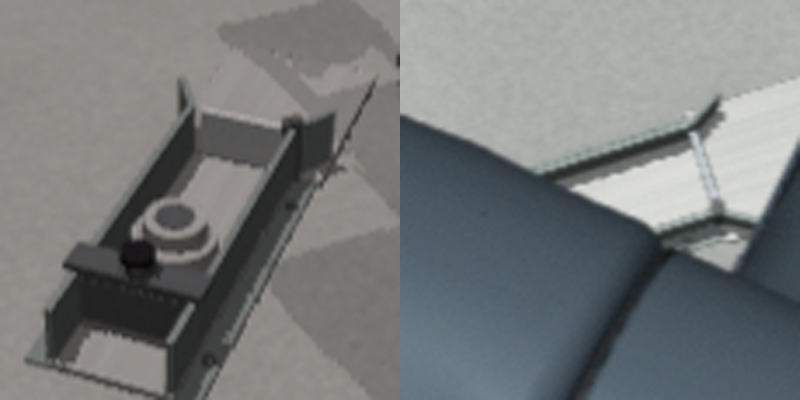

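The side view shows the bit upright against the stop at crop (175,216). The flap is shut in both views, top (690,135) to (718,205). One last check of the bit's along-channel position and of the bystanders.

Run:
```python
from h import *
p=ray("side",215+175*.2875,190+216*.2875,.050)[:2];w=p-[.5845,.0255];print(p,w@[-.3355,.942],w@[-.942,-.3355])
a=cv2.imread("pics/side0.png");b=r.get_image("side")[:,:,::-1]
for n,(x,y,ww,h) in dict(tall=(382,152,20,36),wheel=(380,195,30,22),glass=(170,345,50,55),cols=(305,145,70,40)).items():
    print(n,np.abs(a[y:y+h,x:x+ww].astype(int)-b[y:y+h,x:x+ww]).mean())
```

```text
[0.54737933 0.13884447] 0.11922447498788982 -0.0030593983253830396
tall 5.750925925925926
wheel 10.615151515151515
glass 8.626909090909091
cols 9.614761904761904
```

Run:
```python
from h import *
im=r.get_image("side"); E=cv2.cvtColor(im,cv2.COLOR_RGB2GRAY)
P=cv2.cvtColor(cv2.imread("pics/placed.png"),cv2.COLOR_BGR2GRAY)
def hole(g,x,y,h):
    c=g[y-h:y+h,x-h:x+h];ok=(c<(np.percentile(c,90)+c.min())/2).astype(np.uint8)
    n,l,st,ce=cv2.connectedComponentsWithStats(ok);k=l[h,h];print("area",st[k]);return ce[k]+[x-h+.5,y-h+.5]
E4=cv2.resize(E[190:305,215:330],(400,400),interpolation=cv2.INTER_CUBIC)
e=hole(E4,175,216,18)*.2875+[215,190]-.5; p=hole(P,356,287,20)/3.75+[200,130]-.5
a,b=ray("side",*e,.05)[:2],ray("side",*p,.05)[:2]
for q in(a,b): w=q-[.5845,.0255];print(q,w@[-.3355,.942],w@[-.942,-.3355])
```

```text
area [  0   7  36  25 729]
area [  4  11  34  19 504]
[0.54853154 0.13921181] 0.11918394254120908 -0.004268026045049645
[ 0.60868312 -0.03922872] -0.0690878904908063 -0.0010640165123255952
```

```bash
python3 -c "
from cell import r
print(r.close_job())"
```

```text
the job is handed in; nothing more can be done
None
```

The grey core bit is parked upright against the end stop, which I felt at about 5 N, with the flap shut behind it and nothing else touched; the feeler was hidden in the last pictures, so "pressed home" rests on that force and the bit's measured position.

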